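# Shut a specimen spindle into the flip-cap vial

### The arm

A 6-joint arm with a two-finger parallel gripper is mounted at the origin on the work surface. World frame = base frame: x ahead of the robot, y to its left, z up, the work surface at z = 0. Lengths are in m, angles in degrees, forces in N, time in s.
With the tool pointing down it reaches from about 0.275 to 0.825 m from the base axis. Payload 5.2 kg.
Tool frame: the origin (TCP) lies on the centre line of the jaws, within the pads' length; the fingertips stand 14 mm ahead of it and the grasp point (between the pads) lies 5 mm behind it; z points along the fingers, y is the line along which they close (so a half turn about z gives the same grasp; the last joint's range is limited). The gripper opens to 93 mm and grips with 3 to 60 N. Pads are 15 mm wide; open, the fingers measure 128 mm over their backs; the gripper's body (75 mm by 188 mm) begins 65 mm behind the grasp point.
Start: joints at [54.557, 14.817, 87.949, -0, 77.235, -11.62], TCP at [0.222, 0.503, 0.233] pointing down, gripper open.
Joint ranges: [-179.93, 179.93], [-52.35, 119.4], [10.71, 147.94], [-69.91, 249.91], [12.55, 155.21], [-178.61, 178.61]. Speed limits (degrees/s): [147.25, 147.25, 180, 180, 180, 180].

### API

Orientations are given as [roll, pitch, yaw] about the fixed x, y, z axes, in that order (R = Rz(yaw) Ry(pitch) Rx(roll)).
In Python, from plant import robot gives the robot as it stands.
- The arm moves only by the tool play_rows, never from a script. Its argument "targets" is a list of rows, each a list of 5 numbers: the finger opening in mm, from 0 to 93, then the shift along the tool's x, y, z in mm, then the turn about the tool's z in rad. In form: [[grip, dx, dy, dz, roll], ...]. A call has 1 to 12 rows; each row shifts and turns the commanded pose from where the row before left it, along the tool's axes as they then stand; what a row does not reach is not made up. A row lasts 1/8 s, in which the tool goes at most 62.5 mm and 10.7 degrees, less where a joint would pass 70% of its speed; a pose out of reach is approached as far as the arm can. A call is refused whole if a number of a shift passes 62.5 or a number of a turn 0.188, either way. A call with a gripper value outside its range is refused whole. The fingers move at their own pace and stop on an object; the grip force is fixed at half the most. Time passes only in rows, so rows that do not move let the fingers close. It gives the time, the measured TCP pose, the force, the opening and the grip force at its end, in the units of the state.
- robot.get_obs(): the state, without advancing time (a new reading comes with each control period).
- robot.read_camera(name): name is "scene" or "side" or "wrist"; returns the picture (384x512x3 uint8, red, green, blue); there is no depth.
- robot.get_calibration(name): a dict with "fovy" (degrees; the focal length in pixels is half the picture's height over the tangent of half this angle, whatever the lens; pixels are square), "cx", "cy" (the principal point, pixels), "D" ([k1, k2, p1, p2, k3] as OpenCV has them; the pictures are not rectified), "world_from_camera" (4x4, takes a point from camera to world coordinates). Camera axes: x right, y down, z forward; pixel columns grow to the right and rows downward; lengths in m; the calibration is good to about 2 mm. A picture is of the moment at which its call begins: read the wrist's pose just before it. get_calibration takes no time and is no camera call; for the wrist camera it gives the pose at the moment of the call.
- robot.sign_off(): hands the job in; it is judged then, once.
Trained networks look in the newest picture that a camera, given by its name, has taken for a name from the list of things; names that differ only in an ending like _2 or _b are one class to them, and where a whole thing is asked for, a point or a joint stands for the part that bears it (a point fixed in the world has none). Each returns a list of dicts, best first, with "score" (0 to 1); they miss things now and then, are a little off and sometimes report something else, mostly with a low value. They report only what shows in the picture. A call takes as long as a camera call. They do not tell look-alikes from the thing itself.
- robot.spot_in(camera, target): "bbox" ([centre column, centre row, width, height] in pixels, round what is visible of it).
- robot.regions_of(camera, target): "pixels" (384x512 bool, what is visible of it) and "bbox" ([centre column, centre row, width, height] in pixels, round what is visible of it).
- robot.place_of(camera, target): "xy" ([column, row] in pixels: a listed point, or the origin of a listed thing).
The state is a dict: "clock": time; "joint_pos": joint angles; "dq": joint speeds; "effort": joint torques, N m; "tool_pos": TCP position; "ee_rot": TCP orientation; "wrist_force": force on the tool from outside, world axes, zero at the start; "ft_torque": the same for the moment, N m; "finger_gap": finger opening in m; "gripper_force": force on a finger pad.
Only numpy, scipy, OpenCV 4.12 (cv2) and the standard library are available. Lean on these libraries where they do the work, as an engineer would, in place of code of your own. Each camera call takes 0.05 s, during which the arm holds its last target. There are 200 camera calls.

### The job

Flick the hinged cap of the wide vial in the rack well open (upright or beyond), put the metal specimen spindle foot-down into that vial, then press the cap shut until it clicks fully home. The vial stands on a spring: press no harder than the click needs, so that you never push the vial down to the bottom of its holder. Leave the narrow vials shut and the other things on the bench where they are.

Things in the scene. Friction and masses are not known exactly. Their poses are not given: they have to be found in the camera images.
- rack: aluminium rack bar on the bench, 100 x 330 x 12 mm, with three grey round holders (58 mm tall) in a row along its y axis, 105 mm apart; origin at the centre of its underside
- wide_holder: the holder that carries the wide vial (72 mm across); origin at its underside, on the vial's axis, z up; its x axis points from the cap's tab towards the cap's hinge, so the tab sticks out to its -x side (towards the robot, within about 0.4 rad)
- wide_vial (a joint): how far the wide vial has been pushed down on the spring in its holder, m: 0 = up, as at the start; 0.030 = hard on the bottom. It gives about 2 mm for every newton of downward push after the first 2 to 4 N
- mouth (a point): centre of the wide vial's mouth, on its rim (moves with the vial). The vial is a clear tube, 56 mm outside, 48 mm inside diameter, 110 mm tall; axes as wide_holder
- vial_floor (a point): centre of the wide vial's inner floor, 104 mm below the rim
- wide_cap (a joint): opening angle of the wide vial's cap, rad: 0 = fully home, 1.57 = upright, 2.2 = furthest open, leaning back. The hinge is stiff: the cap stays where it is left. Near shut, it stands off on a sprung catch at about 0.15 rad until it clicks past, by some 11 N on the tab (the vial sinks some 14 mm first; nearer the hinge it takes too much); unclicking it upwards takes some 9 N on the tab
- hinge (a point): hinge axis of the wide cap, 34 mm behind the vial's axis and 4 mm above the rim; the axis is level, along the holder's y. The frame turns with the cap. When shut, the cap is a white disc 60 mm wide and 10 mm thick, from 4 mm below to 6 mm above this axis
- tab (a point): middle of the thumb tab of the wide cap (turns with the cap), 80 mm from the hinge axis along the cap's -x. The tab is a bar 14 mm wide (across, along the hinge's direction) and 10 mm thick, and sticks out 28 mm beyond the disc, its end 12 mm beyond this point
- narrow_cap_a (a joint): opening angle of narrow vial a's cap, rad; 0 = shut
- narrow_cap_b (a joint): opening angle of narrow vial b's cap, rad; 0 = shut
- narrow_top_a (a point): top centre of the shut cap of narrow vial a (36 mm vial, 40 mm cap with a tab to 42 mm from its axis); a bystander
- narrow_top_b (a point): the same for narrow vial b
- spindle: aluminium specimen spindle standing upright on the bench, loose, 60 g: round foot 32 mm wide and 10 mm thick, stem 10 mm thick, round head 18 mm wide and 12 mm tall on top; 95 mm tall overall. Origin at the centre of its underside, z up along the stem
- spindle_head (a point): middle of the spindle's head, 89 mm above its underside
- beaker: clear glass beaker, 70 mm wide, 90 mm tall; a loose bystander, origin at the centre of its underside
- mouse: black round computer mouse, 62 mm wide, 32 mm tall; a loose bystander, origin at the centre of its underside
- pen: black pen lying flat, 150 mm long, 10 mm thick; a loose bystander, origin at the centre of its underside
- slide_box: grey slide box, 85 x 100 x 34 mm; a loose bystander, origin at the centre of its underside
- oil_jar: amber jar with black lid, 52 mm wide, 75 mm tall; a loose bystander, origin at the centre of its underside
- pen_pot: empty black pen pot, 70 mm wide, 90 mm tall; a loose bystander, origin at the centre of its underside
Things that resemble listed ones, but are neither listed nor needed, are in the scene too. What is meant by the spindle is not orange or pink, and is the larger of those in its own colour.

How it is judged:
By the outcome, as a careful person would: the job done as asked, in the order asked, and still so for the second after the job is handed in, with the robot touching nothing.
It also fails if it takes over 72 s, if anything falls off the work surface, if the arm or the gripper's body presses on something with over 40 N, if the wrist force passes 120 N, or if a joint passes its speed limit or range.

## Working session

There is one attempt and no reset: what is moved stays moved. The work goes in short steps, Python scripts to look and compute and a tool call to move; the robot and the scene stay as the last step left them, time stands still between calls to the robot, and variables do not carry over. Pictures are saved under pics/ and viewed, at most 13 in all, crops included, and the job is handed in when it is done.

Besides the shell and the picture viewer there is one more tool, called after "Call:" as name([rows], argument=value, ...), one row to a line, values as JSON. play_rows: Moves the arm, as the interface text tells. Its arguments: {"type":"object","properties":{"targets":{"type":"array"}},"required":["targets"]}

```bash
mkdir -p pics; cat > h.py <<'E'
import numpy as np, cv2
from plant import robot
def K(n):
    c=robot.get_calibration(n); f=192/np.tan(np.radians(c["fovy"])/2)
    return np.array([[f,0,c["cx"]],[0,f,c["cy"]],[0,0,1]]),np.array(c["D"]),np.array(c["world_from_camera"])
def ray(n,uv,cal=None):
    k,D,T=cal or K(n)
    p=cv2.undistortPoints(np.array([[uv]],float),k,D)[0,0]
    d=T[:3,:3]@np.array([p[0],p[1],1]); return T[:3,3],d/np.linalg.norm(d)
def onz(n,uv,z,cal=None):
    o,d=ray(n,uv,cal); return o+d*(z-o[2])/d[2]
def tri(*rs):
    A=sum(np.eye(3)-np.outer(d,d) for o,d in rs); b=sum((np.eye(3)-np.outer(d,d))@o for o,d in rs)
    p=np.linalg.solve(A,b); return p,[np.linalg.norm(np.cross(p-o,d))for o,d in rs]
def proj(n,P,cal=None):
    k,D,T=cal or K(n); Ti=np.linalg.inv(T)
    return cv2.projectPoints(np.array(P,float).reshape(-1,3),cv2.Rodrigues(Ti[:3,:3])[0],Ti[:3,3],k,D)[0][:,0]
E
python3 - <<'E'
from h import *
for n in("scene","side"):
    im=robot.read_camera(n); cv2.imwrite(f"pics/{n}0.png",im[:,:,::-1])
    k,D,T=K(n); print(n,k[0,0],T[:3,3].round(3),T[:3,2].round(2))
    for t in("mouth","tab","hinge","spindle","spindle_head","wide_holder","narrow_top_a","rack","beaker","mouse","pen","slide_box","oil_jar","pen_pot"):
        print(t,[(np.round(r["xy"]).tolist(),round(r["score"],2)) for r in robot.place_of(n,t)])
a=cv2.imread("pics/scene0.png");b=cv2.imread("pics/side0.png")
print(robot.get_obs())
E
```

```text
scene 371.56139557635254 [0.969 0.323 0.921] [-0.45 -0.35 -0.82]
mouth [([215.0, 180.0], 0.64), ([210.0, 191.0], 0.28)]
tab [([224.0, 168.0], 0.59), ([360.0, 261.0], 0.27)]
hinge [([210.0, 190.0], 0.89)]
spindle [([361.0, 291.0], 0.7), ([370.0, 242.0], 0.56), ([359.0, 262.0], 0.54), ([344.0, 279.0], 0.5)]
spindle_head [([372.0, 281.0], 0.65), ([380.0, 228.0], 0.6), ([354.0, 274.0], 0.52), ([369.0, 251.0], 0.45)]
wide_holder [([215.0, 212.0], 0.65)]
narrow_top_a [([294.0, 216.0], 0.8), ([252.0, 194.0], 0.79), ([210.0, 192.0], 0.52)]
rack [([255.0, 234.0], 0.83)]
beaker [([181.0, 145.0], 0.66)]
mouse [([321.0, 194.0], 0.78)]
pen [([260.0, 161.0], 0.45)]
slide_box [([167.0, 240.0], 0.59), ([258.0, 310.0], 0.56), ([258.0, 158.0], 0.39)]
oil_jar [([166.0, 241.0], 0.91)]
pen_pot [([140.0, 170.0], 0.56)]
side 368.4055519800488 [0.225 0.619 0.671] [ 0.35 -0.71 -0.61]
mouth []
tab []
hinge [([140.0, 252.0], 0.31)]
spindle [([244.0, 358.0], 0.81), ([205.0, 347.0], 0.79), ([163.0, 356.0], 0.77), ([179.0, 330.0], 0.62)]
spindle_head [([201.0, 319.0], 0.96), ([242.0, 332.0], 0.79), ([174.0, 313.0
[... 321 characters left out ...]
 0.79)]
pen_pot []
{'clock': 1.5, 'joint_pos': array([ 5.45556193e+01,  1.48163983e+01,  8.79489463e+01,  1.20330140e-03,
        7.72347591e+01, -1.16182471e+01]), 'dq': array([ 0.06052357,  0.0743538 , -0.08594933,  0.05664872,  0.02196037,
        0.03911867]), 'effort': array([-2.18212110e-03, -4.37203789e+01, -2.84297025e+01,  7.16810231e-02,
        3.14381334e-02, -7.50125901e-05]), 'tool_pos': array([0.22214322, 0.50314947, 0.232656  ]), 'ee_rot': array([ 1.79999865e+02, -1.17041013e-03,  1.56173601e+02]), 'wrist_force': array([-0.36538042, -0.63442802, -0.31353213]), 'ft_torque': array([-0.04204296, -0.00372049,  0.00887413]), 'gripper_force': 0.0, 'finger_gap': 0.09289456056472206}
```

View pics/scene0.png

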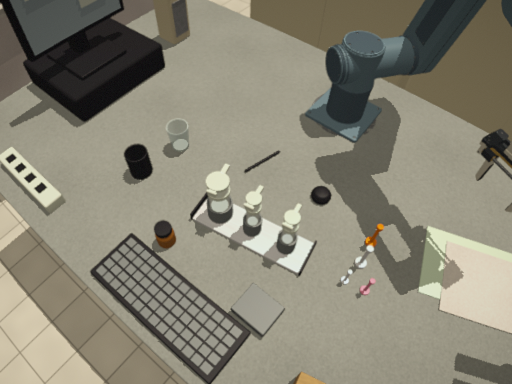

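View pics/side0.png

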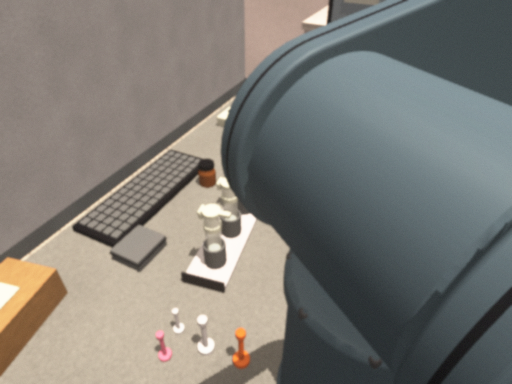

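The side view shows four spindles: orange (241,348), large silver (204,335), small silver (177,320) and pink (163,347). In the scene view they are at (374,236), (364,256), (348,274) and (368,286). The one I want is the larger silver, at scene (361,262) and side (204,347). The wide vial is at scene (217,190).

```bash
python3 - <<'E'
from h import *
print("sp base",onz("scene",(359,262),0),onz("side",(204.5,346),0))
print("sp head tri",tri(ray("scene",(369,251)),ray("side",(201,319))))
print("small",onz("scene",(344,279),0),onz("side",(179,330),0)); print("orange",onz("scene",(370,242),0),"pink",onz("scene",(361,291),0))
print("rack",onz("scene",(255,234),0),onz("side",(233,236),0))
print("holder",onz("scene",(215,212),.012))
for z in(.13,.14,.15): print(z,"mouth",onz("scene",(215,180),z),"hinge",onz("scene",(210,190),z),"tab",onz("scene",(224,168),z))
print("narrow",tri(ray("scene",(294,216)),ray("side",(213,212))),tri(ray("scene",(252,194)),ray("side",(227,180))))
for n,p in dict(beaker=(181,145),mouse=(321,194),pen=(260,161),jar=(166,241),pot=(140,170),box=(258,310)).items(): print(n,onz("scene",p,0))
k,D,T=K("wrist");o=robot.get_obs();print(k[0,0],T.round(3))
im=cv2.imread("pics/scene0.png")[215:305,310:430];cv2.imwrite("pics/crop.png",cv2.resize(im,None,fx=6,fy=6,interpolation=2))
E
```

```text
sp base [0.4691119  0.32221044 0.        ] [0.47366364 0.32414877 0.        ]
sp head tri (array([0.47432898, 0.32553313, 0.0884815 ]), [np.float64(0.0023592703035364617), np.float64(0.002359270303536496)])
small [0.53591748 0.3148194  0.        ] [0.53702509 0.31833731 0.        ]
orange [0.39714912 0.31695898 0.        ] pink [0.53640377 0.36700326 0.        ]
rack [0.57877513 0.05235368 0.        ] [0.56825479 0.04097452 0.        ]
holder [ 0.60098934 -0.07496051  0.012     ]
0.13 mouth [ 0.5763518  -0.08782981  0.13      ] hinge [ 0.60805277 -0.07675568  0.13      ] tab [ 0.53160299 -0.09550895  0.13      ]
0.14 mouth [ 0.58132105 -0.08263659  0.14      ] hinge [ 0.61262122 -0.07170247  0.14      ] tab [ 0.53713799 -0.09021864  0.14      ]
0.15 mouth [ 0.58629029 -0.07744337  0.15      ] hinge [ 0.61718968 -0.06664925  0.15      ] tab [ 0.54267299 -0.08492834  0.15      ]
narrow (array([0.55395006, 0.14256476, 0.166249  ]), [np.float64(0.000519098024051135), np.float64(0.0005190980240511191)]) (array([0.57667748, 0.03613865, 0.17532285]), [np.float64(0.004637118154637955), np.float64(0.004637118154638042)])
beaker [ 0.4775118 -0.3350093  0.       ]
mouse [0.34918138 0.12306764 0.        ]
pen [ 0.36627184 -0.0947268   0.        ]
jar [ 0.75092208 -0.12270789  0.        ]
pot [ 0.63213286 -0.36221134  0.        ]
box [0.73996485 0.18888409 0.        ]
284.7290058719392 [[ 0.404  0.877  0.259  0.149]
 [ 0.915 -0.388 -0.114  0.534]
 [ 0.     0.283 -0.959  0.384]
 [ 0.     0.     0.     1.   ]]
```

View pics/crop.png

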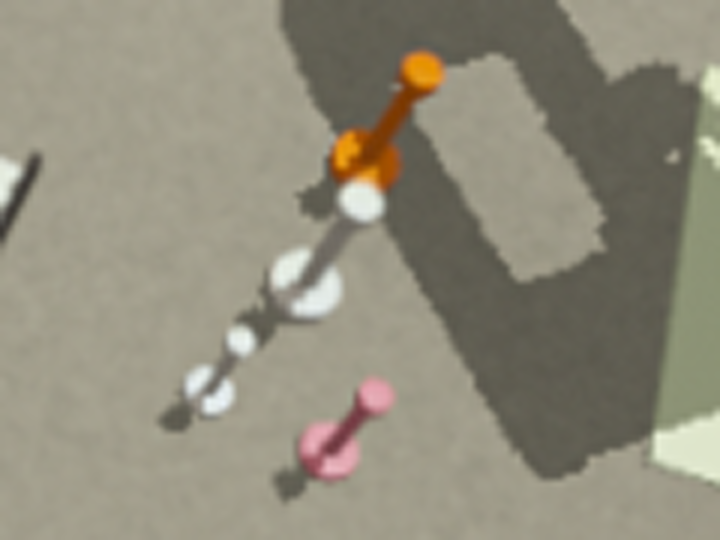

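The crop confirms it: the large silver spindle has its foot at scene (361,262) and its head at (370,248). It stands next to the smaller silver one, with its foot at (345,280). Next I'll go to the wide vial and look at it from above.

Call:
play_rows([
  [40,0,0,-10,-0.166],
  [40,0,0,-10,-0.166],
  [40,0,0,-10,-0.166],
  [40,0,0,-10,-0.166],
])

```text
clock: 2.0
tool_pos: [0.2221, 0.5031, 0.273]
ee_rot: [-180.0, -0.0, -165.5]
wrist_force: [1.3, 0.1, 0.5]
finger_gap: 0.0577
gripper_force: 0.0
```

Call:
play_rows([
  [40,-15.6,-54,-2.5,0],
  [40,-15.6,-54,-2.5,0],
  [40,-15.6,-54,-2.5,0],
  [40,-15.6,-54,-2.5,0],
  [40,-15.6,-54,-2.5,0],
  [40,-15.6,-54,-2.5,0],
  [40,-15.6,-54,-2.5,0],
  [40,-15.6,-54,-2.5,0],
  [40,-15.6,-54,-2.5,0],
  [40,-15.6,-54,-2.5,0],
  [40,-15.6,-54,-2.5,0],
  [40,-15.6,-54,-2.5,0],
])

```text
clock: 3.5
tool_pos: [0.5635, -0.0808, 0.3028]
ee_rot: [180.0, 0.0, -165.8]
wrist_force: [1.5, -0.1, -0.5]
finger_gap: 0.0399
gripper_force: 0.0
```

Call:
play_rows([
  [40,0,0,0,0],
  [40,0,0,0,0],
])

```text
clock: 3.75
tool_pos: [0.5624, -0.0787, 0.3023]
ee_rot: [179.9, -0.0, -165.8]
wrist_force: [0.5, 0.2, 0.2]
finger_gap: 0.0399
gripper_force: 0.0
```

```bash
python3 - <<'E'
from h import *
o=robot.get_obs();print(o["clock"],o["tool_pos"],o["ee_rot"],o["wrist_force"])
cal=K("wrist"); im=robot.read_camera("wrist"); cv2.imwrite("pics/w1.png",im[:,:,::-1])
sc=robot.read_camera("scene");sd=robot.read_camera("side"); cv2.imwrite("pics/sd1.png",sd[:,:,::-1])
P={}
for t in("mouth","tab","hinge","wide_holder","narrow_top_a"):
  for n in("wrist","scene","side"):
    R=robot.place_of(n,t); print(t,n,[(np.round(r["xy"],1).tolist(),round(r["score"],2)) for r in R])
E
```

```text
3.75 [ 0.56241416 -0.07872804  0.30225633] [ 1.79938356e+02 -4.59824039e-02 -1.65814821e+02] [0.47387769 0.18534772 0.23430589]
mouth wrist [([264.7, 213.8], 0.75), ([104.1, 67.5], 0.34)]
mouth scene [([213.5, 181.3], 0.83)]
mouth side [([242.1, 162.3], 0.93)]
tab wrist [([266.0, 174.9], 0.72)]
tab scene [([222.4, 168.8], 0.69), ([258.3, 310.7], 0.38)]
tab side [([261.2, 159.7], 0.57), ([275.4, 155.6], 0.29)]
hinge wrist [([265.6, 244.5], 0.77), ([104.0, 65.4], 0.4)]
hinge scene [([212.0, 190.1], 0.95), ([212.9, 182.6], 0.33)]
hinge side [([229.4, 158.6], 0.78)]
wide_holder wrist [([260.2, 185.5], 0.55)]
wide_holder scene [([220.9, 212.4], 0.89)]
wide_holder side [([245.8, 207.4], 0.67)]
narrow_top_a wrist [([448.3, 233.8], 0.83), ([359.5, 224.9], 0.76)]
narrow_top_a scene [([254.4, 196.3], 0.6), ([293.5, 214.9], 0.58), ([258.0, 159.8], 0.45), ([223.3, 213.7], 0.31)]
narrow_top_a side [([229.3, 182.0], 0.77), ([213.6, 209.3], 0.57)]
```

View pics/w1.png

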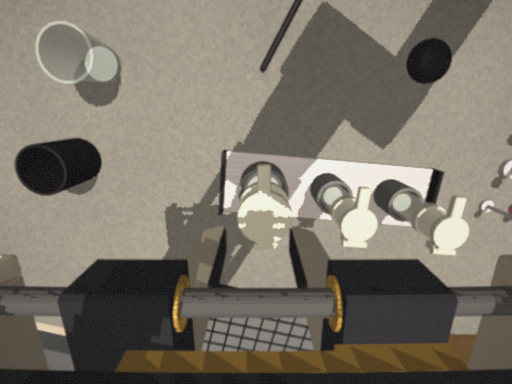

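The wrist view shows the wide cap at (264,213), its tab at (265,175) pointing up the image (towards the robot), and the hinge at (266,245). The fingers straddle this line. The narrow vials are on the right.

```bash
python3 - <<'E'
from h import *
D=dict(mouth=((264.7,213.8),(213.5,181.3),(242.1,162.3)),tab=((266,174.9),(222.4,168.8),(261.2,159.7)),hinge=((265.6,244.5),(212,190.1),(229.4,158.6)))
P={}
for t,v in D.items():
    P[t],e=tri(*[ray(n,p) for n,p in zip(("wrist","scene","side"),v)]); print(t,P[t].round(4),np.round(e,4))
d=P["hinge"]-P["tab"];print(np.linalg.norm(d[:2]),np.degrees(np.arctan2(d[1],d[0])))
d=P["hinge"]-P["mouth"];print(np.linalg.norm(d[:2]),np.degrees(np.arctan2(d[1],d[0])))
E
```

```text
mouth [ 0.5941 -0.0678  0.1555] [0.0049 0.0064 0.0032]
tab [ 0.5498 -0.0781  0.1647] [0.0053 0.0051 0.003 ]
hinge [ 0.623  -0.0541  0.1648] [0.001  0.0019 0.0025]
0.07701441482541678 18.182774006463433
0.0319691507506436 25.425734554426114
```

Call:
play_rows([
  [40,8,2.2,0,0],
  [40,8,2.2,10,0],
  [40,0,0,30,0],
  [40,0,0,30,0],
  [40,0,0,25,0],
  [40,0,0,20,0],
  [40,0,0,19,0],
  [40,0,0,0,0],
])

```text
clock: 5.65
tool_pos: [0.5448, -0.0783, 0.1674]
ee_rot: [179.9, -0.2, -165.8]
wrist_force: [-0.2, -0.0, 0.0]
finger_gap: 0.0399
gripper_force: 0.0
```

```bash
python3 - <<'E'
from h import *
o=robot.get_obs();print(o["clock"],o["tool_pos"],o["ee_rot"],o["wrist_force"])
im=robot.read_camera("wrist")
sd=robot.read_camera("side")
w=cv2.resize(im[120:340,150:390],None,fx=1.6,fy=1.6); s=cv2.resize(sd[90:230,190:330],(352,352),interpolation=2)
cv2.imwrite("pics/c2.png",np.hstack([w,s])[:,:,::-1])
print(robot.place_of("wrist","tab")[:1],robot.place_of("wrist","hinge")[:1])
E
```

```text
5.65 [ 0.54476859 -0.0783298   0.16739792] [ 1.79894503e+02 -1.63029700e-01 -1.65787146e+02] [-0.16145257 -0.02533827  0.03371425]
[{'xy': [259.4, 249.7], 'score': 0.85}] [{'xy': [264.2, 356.9], 'score': 0.61}]
```

View pics/c2.png

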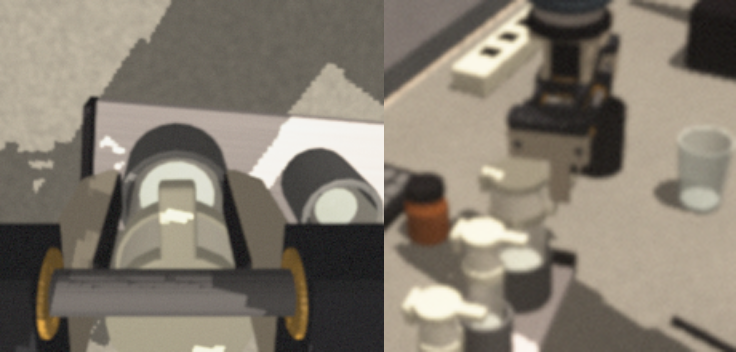

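The left panel shows the tab (177,215) centred between the two open fingers. The right panel shows the gripper at the wide vial. Closing.

Call:
play_rows([
  [25,0,0,0,0],
  [10,0,0,0,0],
  [0,0,0,0,0],
  [0,0,0,0,0],
  [0,0,0,0,0],
])

```text
clock: 6.48
tool_pos: [0.5457, -0.0768, 0.1687]
ee_rot: [179.8, -0.0, -165.7]
wrist_force: [-1.2, 6.0, 1.7]
finger_gap: 0.0137
gripper_force: 29.8
```

Call:
play_rows([
  [0,-0.4,1,-8,0],
  [0,-1.2,0,-7.9,0],
  [0,-2,0,-7.7,0],
  [0,-2.7,0,-7.5,0],
  [0,-3.5,0,-7.2,0],
  [0,0,0,0,0],
])

```text
clock: 7.22
tool_pos: [0.5549, -0.0741, 0.2074]
ee_rot: [179.9, -0.1, -165.7]
wrist_force: [-1.6, 6.0, -1.1]
finger_gap: 0.0139
gripper_force: 30.0
```

Call:
play_rows([
  [0,-4.2,1,-6.8,0],
  [0,-4.8,0,-6.4,0],
  [0,-5.4,0,-5.9,0],
  [0,-6,0,-5.3,0],
  [0,-6.5,0,-4.7,0],
  [0,-6.9,0,-4,0],
  [0,-7.3,0,-3.3,0],
  [0,-7.6,0,-2.5,0],
  [0,-7.8,0,-1.7,0],
  [0,0,0,0,0],
])

```text
clock: 8.48
tool_pos: [0.6098, -0.0592, 0.2482]
ee_rot: [179.9, -0.0, -165.7]
wrist_force: [-4.1, 6.8, -0.6]
finger_gap: 0.0134
gripper_force: 30.0
```

```bash
python3 - <<'E'
from h import *
sc=robot.read_camera("scene");sd=robot.read_camera("side")
w=cv2.resize(sc[130:250,150:270],(352,352),interpolation=2); s=cv2.resize(sd[90:230,190:330],(352,352),interpolation=2)
cv2.imwrite("pics/c3.png",np.hstack([w,s])[:,:,::-1])
E
```

```text
(no output)
```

View pics/c3.png

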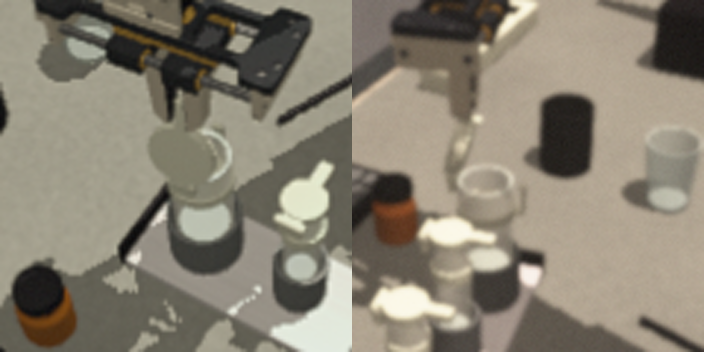

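The cap is nearly upright, about 1.4 rad, and its tab is still in the fingers. I'll carry on along the arc so it leans back.

Call:
play_rows([
  [0,-7.3,1,-1,0],
  [0,-7.4,1,-0.5,0],
  [0,-7.4,0,0.2,0],
  [0,-7.3,0,0.9,0],
  [0,-7.2,0,1.6,0],
  [0,-7.1,0,2.2,0],
  [0,-6.8,0,2.7,0],
  [0,0,0,0,0],
])

```text
clock: 9.57
tool_pos: [0.6592, -0.0455, 0.2428]
ee_rot: [180.0, 0.1, -165.8]
wrist_force: [-2.9, 4.6, 3.4]
finger_gap: 0.0135
gripper_force: 30.0
```

Call:
play_rows([
  [40,0,0,0,0],
  [40,0,0,0,0],
  [40,0,0,-15,0],
  [40,0,0,-25,0],
  [50,0,0,-10,0],
])

```text
clock: 10.2
tool_pos: [0.6594, -0.0467, 0.2944]
ee_rot: [-179.9, 0.2, -165.8]
wrist_force: [-0.2, 0.3, -0.0]
finger_gap: 0.0459
gripper_force: 0.0
```

Call:
play_rows([
  [50,11.4,50,4,0],
  [50,11.4,50,4,0],
  [50,11.4,50,4,0],
  [50,11.4,50,4,0],
  [50,11.4,50,4,0],
  [50,11.4,50,4,0],
  [50,11.4,50,4,0],
  [50,11.4,50,4,0],
  [50,0,0,0,0],
  [50,0,0,0,0],
])

```text
clock: 11.45
tool_pos: [0.4721, 0.3189, 0.2597]
ee_rot: [-180.0, 0.0, -165.7]
wrist_force: [0.5, -0.1, 0.1]
finger_gap: 0.0501
gripper_force: 0.0
```

```bash
python3 - <<'E'
from h import *
o=robot.get_obs();print(o["clock"],o["tool_pos"],o["ee_rot"])
im=robot.read_camera("wrist");sc=robot.read_camera("scene");sd=robot.read_camera("side")
cv2.imwrite("pics/w4.png",np.hstack([im,sc[130:250,150:270][np.r_[0:120].repeat(3)][:,np.r_[0:120].repeat(2)][:360][:,:240] if 0 else im[:,:0]])[:,:,::-1]); cv2.imwrite("pics/sc4.png",sc[:,:,::-1]); cv2.imwrite("pics/sd4.png",sd[:,:,::-1])
for t in("spindle","spindle_head"):
  for r in robot.place_of("wrist",t): print(t,np.round(r["xy"],1),round(r["score"],2),onz("wrist",r["xy"],0 if t=="spindle" else .089).round(4))
for t in("mouth","hinge","tab"):
  a=robot.place_of("scene",t)[:1];b=robot.place_of("side",t)[:1]; print(t,a,b)
  if a and b: print(tri(ray("scene",a[0]["xy"]),ray("side",b[0]["xy"])))
E
```

```text
11.45 [0.47212569 0.31891801 0.25970682] [-1.79957718e+02  3.74333719e-02 -1.65742521e+02]
spindle [269.2 115.9] 0.94 [0.3983 0.3157 0.    ]
spindle [264.4 165. ] 0.92 [0.4671 0.3266 0.    ]
spindle [244.5 208.7] 0.76 [0.5399 0.314  0.    ]
spindle [284.5 211.7] 0.75 [0.5297 0.3746 0.    ]
spindle_head [271.2 118.6] 0.79 [0.3998 0.3148 0.089 ]
spindle_head [285.9 230.7] 0.77 [0.5239 0.3664 0.089 ]
spindle_head [262.5 182. ] 0.67 [0.4714 0.3233 0.089 ]
spindle_head [243.7 223.2] 0.49 [0.5269 0.314  0.089 ]
mouth [{'xy': [216.3, 180.7], 'score': 0.81}] [{'xy': [243.1, 159.5], 'score': 0.93}]
(array([ 0.59272205, -0.06621302,  0.16320046]), [np.float64(0.00044344863672810133), np.float64(0.0004434486367282966)])
hinge [{'xy': [212.3, 189.8], 'score': 0.53}] [{'xy': [229.3, 158.7], 'score': 0.65}]
(array([ 0.62257168, -0.05186018,  0.16678043]), [np.float64(0.0024243458354353768), np.float64(0.0024243458354354713)])
tab [{'xy': [201.7, 184.0], 'score': 0.7}] [{'xy': [215.2, 133.7], 'score': 0.8}]
(array([ 0.65641103, -0.04795954,  0.23159999]), [np.float64(0.0029858280340724743), np.float64(0.00298582803407244)])
```

View pics/w4.png

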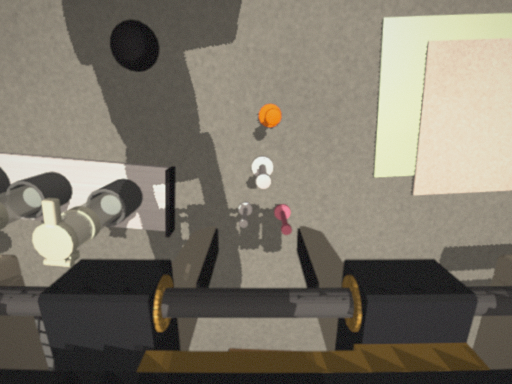

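The wrist view shows the silver spindle's head at (263,181), between orange (270,116) and small silver (244,215), with the fingers in line. Now I'll descend and grasp it.

Call:
play_rows([
  [50,-1.6,5,20,0],
  [50,0,0,35,0],
  [50,0,0,35,0],
  [50,0,0,30,0],
  [50,0,0,25,0],
  [50,0,0,15,0],
  [50,0,0,0,0],
  [30,0,0,0,0],
  [20,0,0,0,0],
  [0,0,0,0,0],
  [0,0,0,0,0],
])

```text
clock: 13.38
tool_pos: [0.4723, 0.3246, 0.1]
ee_rot: [180.0, 0.1, -165.8]
wrist_force: [0.3, 0.4, 1.7]
finger_gap: 0.0169
gripper_force: 30.0
```

Call:
play_rows([
  [0,0,0,0,0],
  [0,0,0,-5,0],
  [0,0,0,-15,0],
  [0,0,0,-20,0],
  [0,0,0,0,0],
])

```text
clock: 14.0
tool_pos: [0.4734, 0.3251, 0.1418]
ee_rot: [180.0, 0.2, -165.8]
wrist_force: [-0.2, 1.2, -0.5]
finger_gap: 0.0169
gripper_force: 30.0
```

```bash
python3 - <<'E'
from h import *
o=robot.get_obs();print(o["clock"],o["tool_pos"],o["ee_rot"],o["finger_gap"],o["gripper_force"])
im=robot.read_camera("wrist");sd=robot.read_camera("side")
a=cv2.resize(im[100:320,170:350],(360,440),interpolation=2); b=cv2.resize(sd[250:384,140:260],(394,440),interpolation=2)
cv2.imwrite("pics/c5.png",np.hstack([a,b])[:,:,::-1])
for t in("spindle","spindle_head"):
  a=robot.place_of("side",t);b=robot.place_of("scene",t); print([(np.round(r["xy"],1).tolist(),round(r["score"],2)) for r in a]);
E
```

```text
14.0 [0.47343056 0.3250944  0.14175037] [ 179.96046266    0.24898149 -165.77497676] 0.016896825636054377 29.994646310806274
[([162.9, 357.1], 0.85), ([206.4, 338.5], 0.63), ([238.1, 356.8], 0.56), ([180.1, 330.3], 0.52), ([229.0, 158.6], 0.16)]
[([240.8, 333.4], 0.8), ([159.7, 338.6], 0.66), ([199.9, 304.2], 0.64), ([140.6, 253.2], 0.43)]
```

View pics/c5.png

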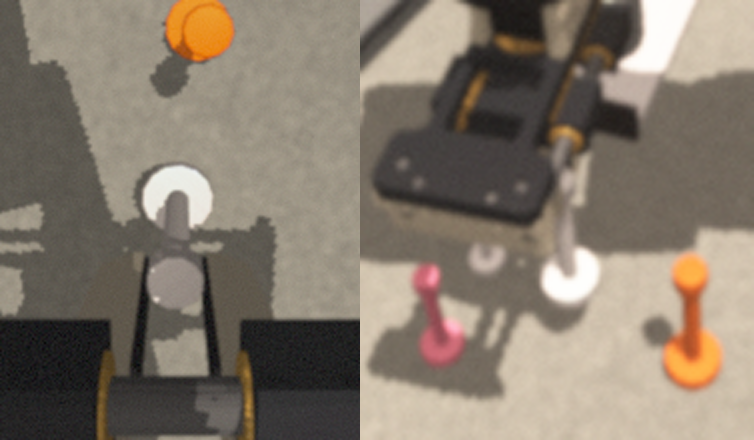

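The spindle is held upright by its head and lifted, and its neighbours haven't moved. I'll carry it over the vial.

Call:
play_rows([
  [0,0,0,-50,0],
  [0,0,-10,-60,0],
  [0,0,-30,-58,0],
  [0,-2.5,-47,0,0],
  [0,-2.5,-47,0,0],
  [0,-2.5,-47,0,0],
  [0,-2.5,-47,0,0],
  [0,-2.5,-47,0,0],
  [0,-2.5,-47,0,0],
  [0,-2.5,-47,0,0],
  [0,-2.4,-37,0,0],
  [0,0,0,0,0],
])

```text
clock: 15.8
tool_pos: [0.5911, -0.0656, 0.3036]
ee_rot: [180.0, -0.1, -166.0]
wrist_force: [0.6, -0.7, 0.3]
finger_gap: 0.0171
gripper_force: 30.0
```

Call:
play_rows([
  [0,0,0,0,0],
  [0,0,0,20,0],
  [0,0,0,10,0],
  [0,0,0,0,0],
  [0,0,0,0,0],
])

```text
clock: 16.42
tool_pos: [0.591, -0.0625, 0.2756]
ee_rot: [-180.0, 0.0, -165.7]
wrist_force: [0.9, -0.4, -0.3]
finger_gap: 0.0167
gripper_force: 30.0
```

```bash
python3 - <<'E'
from h import *
o=robot.get_obs();print(o["clock"],o["tool_pos"],o["ee_rot"],o["finger_gap"],o["gripper_force"])
p=o["tool_pos"]; im=robot.read_camera("wrist").copy();sc=robot.read_camera("scene").copy();sd=robot.read_camera("side").copy()
for n in("wrist","scene","side"):
  for t in("mouth","spindle","hinge","tab"):
    print(n,t,[(np.round(r["xy"],1).tolist(),round(r["score"],2)) for r in robot.place_of(n,t)[:3]])
  print(n,"expected foot",proj(n,[p-[0,0,.1],[.5926,-.0637,.1605]]).round(1).tolist())
a=cv2.resize(im[130:300,190:330],(280,340),interpolation=2); b=cv2.resize(sc[120:230,160:260],(309,340),interpolation=2);c=cv2.resize(sd[100:240,200:300],(243,340),interpolation=2)
cv2.imwrite("pics/c6.png",np.hstack([a,b,c])[:,:,::-1][:,:800])
E
```

```text
16.425 [ 0.59100118 -0.06251224  0.27562697] [-1.79975622e+02  4.36137719e-02 -1.65739048e+02] 0.016689878005664526 29.990508556365967
wrist mouth [([256.3, 194.7], 0.56)]
wrist spindle [([497.0, 190.0], 0.6), ([259.0, 194.8], 0.58), ([256.8, 167.5], 0.43)]
wrist hinge [([256.6, 228.6], 0.87), ([61.0, 143.5], 0.67)]
wrist tab []
wrist expected foot [[258.6, 200.6], [257.0, 197.2]]
scene mouth [([213.4, 180.2], 0.59)]
scene spindle [([345.2, 281.6], 0.67), ([218.7, 171.7], 0.52), ([364.1, 291.1], 0.5)]
scene hinge [([212.3, 192.2], 0.6)]
scene tab [([201.7, 186.2], 0.5)]
scene expected foot [[217.7, 178.3], [217.2, 182.0]]
side mouth [([243.6, 157.5], 0.98)]
side spindle [([163.4, 356.2], 0.83), ([245.3, 156.9], 0.63), ([177.6, 328.6], 0.54)]
side hinge [([229.5, 156.7], 0.73)]
side tab [([217.4, 132.2], 0.81)]
side expected foot [[243.1, 156.1], [242.8, 160.8]]
```

View pics/c6.png

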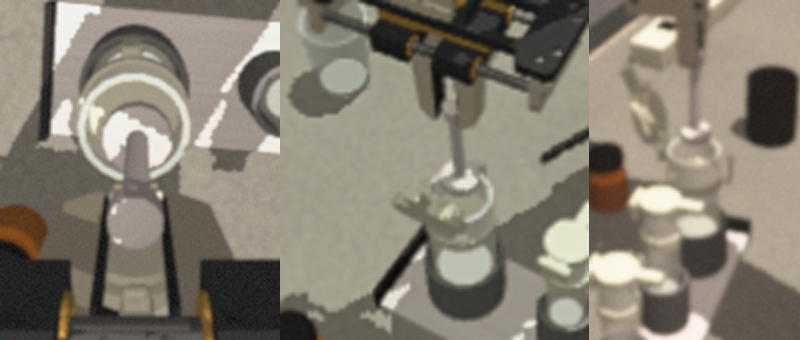

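The wrist panel shows the vial rim ring centred at (134,124) with the foot at about (137,138), and the cap is leaning back. A small shift towards the robot centres it, then I'll lower.

Call:
play_rows([
  [0,2,-1.3,10,0],
  [0,0,0,15,0],
  [0,0,0,15,0],
  [0,0,0,15,0],
  [0,0,0,15,0],
  [0,0,0,12,0],
  [0,0,0,10,0],
  [0,0,0,0,0],
])

```text
clock: 18.18
tool_pos: [0.5888, -0.0646, 0.1821]
ee_rot: [180.0, -0.1, -165.8]
wrist_force: [0.2, -0.1, -1.4]
finger_gap: 0.017
gripper_force: 30.0
```

Call:
play_rows([
  [0,0,0,3,0],
  [0,0,0,2.5,0],
  [0,0,0,0,0],
])

```text
clock: 18.55
tool_pos: [0.5892, -0.0647, 0.1775]
ee_rot: [-180.0, 0.0, -165.8]
wrist_force: [0.0, 0.3, -0.9]
finger_gap: 0.0168
gripper_force: 30.0
```

Call:
play_rows([
  [35,0,0,0,0],
  [35,0,0,0,0],
  [35,0,0,0,0],
  [35,0,0,-20,0],
  [35,0,0,-40,0],
  [20,0,0,-50,0],
  [0,0,0,0,0],
])

```text
clock: 19.42
tool_pos: [0.5913, -0.0653, 0.2925]
ee_rot: [-179.7, 0.5, -165.8]
wrist_force: [0.1, 1.0, 0.6]
finger_gap: 0.0193
gripper_force: 0.0
```

```bash
python3 - <<'E'
from h import *
o=robot.get_obs();print(o["clock"],o["tool_pos"])
im=robot.read_camera("wrist").copy();sc=robot.read_camera("scene").copy();sd=robot.read_camera("side").copy()
for n in("wrist","scene","side"):
  for t in("mouth","spindle","hinge","tab"):
    print(n,t,[(np.round(r["xy"],1).tolist(),round(r["score"],2)) for r in robot.place_of(n,t)[:2]])
a=cv2.resize(im[130:300,190:330],(280,340),interpolation=2); b=cv2.resize(sc[120:230,160:260],(309,340),interpolation=2);c=cv2.resize(sd[100:240,200:300],(243,340),interpolation=2)
cv2.imwrite("pics/c7.png",np.hstack([a,b,c])[:,:,::-1][:,:800])
E
```

```text
19.425 [ 0.59128923 -0.06527796  0.29248188]
wrist mouth [([264.4, 188.1], 0.93)]
wrist spindle [([261.8, 166.2], 0.8), ([492.7, 192.6], 0.62)]
wrist hinge [([259.4, 222.2], 0.95), ([200.1, 238.8], 0.47)]
wrist tab [([263.0, 285.4], 0.83)]
scene mouth [([214.1, 183.5], 0.76)]
scene spindle [([369.3, 242.8], 0.74), ([208.2, 192.6], 0.57)]
scene hinge [([210.0, 193.3], 0.81), ([168.4, 239.2], 0.21)]
scene tab [([200.0, 184.7], 0.79), ([181.0, 146.0], 0.53)]
side mouth [([244.0, 161.2], 0.88), ([245.2, 205.2], 0.52)]
side spindle [([239.2, 358.9], 0.81), ([162.5, 355.0], 0.53)]
side hinge [([227.8, 155.3], 0.67)]
side tab [([216.6, 132.1], 0.56)]
```

View pics/c7.png

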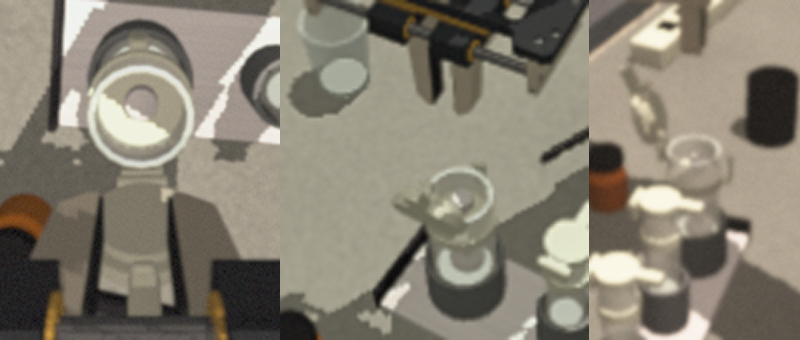

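The spindle is inside the vial, its head visible within the ring at (142,100), and the cap leans back. Next the closed fingers go behind the cap.

Call:
play_rows([
  [0,-27,0,-5,0],
  [0,-27,0,0,0],
  [0,-27,0,0,0],
  [0,-24,0,0,0],
  [0,-2,0,15,0],
  [0,0,0,20,0],
  [0,0,0,15,0],
  [0,0,0,0,0],
])

```text
clock: 21.18
tool_pos: [0.6915, -0.0384, 0.2405]
ee_rot: [179.9, -0.2, -165.8]
wrist_force: [-0.5, 0.1, -0.9]
finger_gap: 0.0006
gripper_force: 0.0
```

Call:
play_rows([
  [0,11,0,-1.2,0],
  [0,11,0,-1.2,0],
  [0,11,0,-1.2,0],
  [0,11,0,-1.2,0],
  [0,11,0,-1.2,0],
  [0,8.8,0,0.5,0],
  [0,8.8,0,1,0],
  [0,8.8,0,1.5,0],
  [0,0,0,0,0],
])

```text
clock: 22.3
tool_pos: [0.6132, -0.0585, 0.2452]
ee_rot: [180.0, -0.1, -165.8]
wrist_force: [-0.0, -0.5, 0.1]
finger_gap: 0.0002
gripper_force: 0.0
```

Call:
play_rows([
  [0,9.8,0,4,0],
  [0,9.8,0,5,0],
  [0,8,0,7,0],
  [0,8,0,7.4,0],
  [0,3.7,0,6.2,0],
  [0,0,0,0,0],
])

```text
clock: 23.05
tool_pos: [0.5753, -0.068, 0.2152]
ee_rot: [180.0, -0.1, -165.8]
wrist_force: [-0.2, -0.5, -0.1]
finger_gap: 0.0006
gripper_force: 0.0
```

```bash
python3 - <<'E'
from h import *
o=robot.get_obs();print(o["clock"],o["tool_pos"],o["wrist_force"])
sc=robot.read_camera("scene").copy();sd=robot.read_camera("side").copy()
for n in("scene","side"):
  for t in("mouth","hinge","tab"):
    print(n,t,[(np.round(r["xy"],1).tolist(),round(r["score"],2)) for r in robot.place_of(n,t)[:2]])
b=cv2.resize(sc[120:230,160:260],(400,440),interpolation=2);c=cv2.resize(sd[100:240,200:300],(314,440),interpolation=2)
cv2.imwrite("pics/c8.png",np.hstack([b,c])[:,:,::-1])
E
```

```text
23.05 [ 0.57527362 -0.06803359  0.21515585] [-0.23690968 -0.49492468 -0.13639013]
scene mouth [([214.9, 179.7], 0.8)]
scene hinge [([211.5, 192.0], 0.66)]
scene tab [([222.1, 162.7], 0.58)]
side mouth [([245.0, 162.7], 0.62)]
side hinge [([227.7, 158.0], 0.61)]
side tab [([257.4, 149.1], 0.62)]
```

View pics/c8.png

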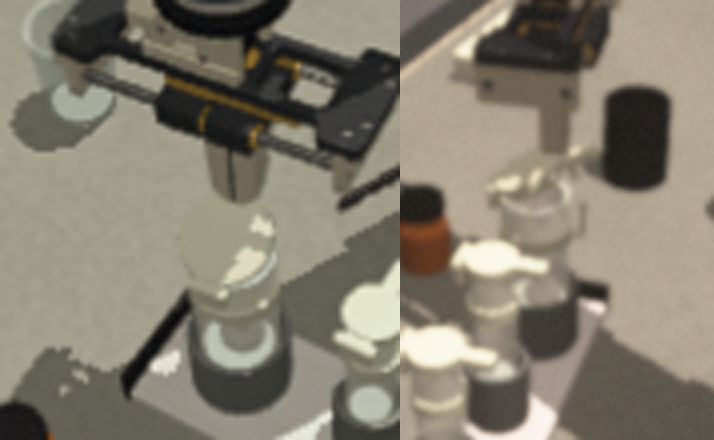

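The cap is at about 0.4 rad, with the tip just behind its outer edge. I'll shift over the tab and press in small steps.

Call:
play_rows([
  [0,0,0,-14,0],
  [0,14,0,0,0],
  [0,14,0,0,0],
  [0,0,0,8,0],
  [0,0,0,8,0],
  [0,0,0,7,0],
  [0,0,0,6,0],
  [0,0,0,0,0],
])

```text
clock: 24.45
tool_pos: [0.5486, -0.0747, 0.2]
ee_rot: [180.0, -0.1, -165.8]
wrist_force: [-0.3, -1.0, 0.2]
finger_gap: 0.0002
gripper_force: 0.0
```

Call:
play_rows([
  [0,0,0,3,0],
  [0,0,0,3,0],
  [0,0,0,0,0],
])

```text
clock: 24.82
tool_pos: [0.549, -0.075, 0.1952]
ee_rot: [-180.0, 0.0, -165.8]
wrist_force: [-0.1, -0.6, 3.5]
finger_gap: 0.0007
gripper_force: 1.5
```

Call:
play_rows([
  [0,0,0,3,0],
  [0,0,0,0,0],
])

```text
clock: 25.08
tool_pos: [0.5489, -0.075, 0.1921]
ee_rot: [-180.0, 0.0, -165.8]
wrist_force: [-0.7, 0.1, 4.7]
finger_gap: 0.0006
gripper_force: 2.2
```

Call:
play_rows([
  [0,0,0,2,0],
  [0,0,0,0,0],
])

```text
clock: 25.32
tool_pos: [0.5489, -0.0751, 0.1902]
ee_rot: [-180.0, 0.0, -165.8]
wrist_force: [-1.3, 0.7, 4.9]
finger_gap: 0.0001
gripper_force: 2.7
```

Call:
play_rows([
  [0,0,0,2,0],
  [0,0,0,0,0],
])

```text
clock: 25.58
tool_pos: [0.5489, -0.0751, 0.1883]
ee_rot: [-180.0, 0.0, -165.8]
wrist_force: [-1.4, 0.3, 5.9]
finger_gap: 0.0002
gripper_force: 3.1
```

Call:
play_rows([
  [0,0,0,2,0],
  [0,0,0,0,0],
])

```text
clock: 25.82
tool_pos: [0.5489, -0.0751, 0.1865]
ee_rot: [-180.0, 0.0, -165.8]
wrist_force: [-1.6, 0.7, 7.2]
finger_gap: 0.0001
gripper_force: 3.5
```

Call:
play_rows([
  [0,0,0,2,0],
  [0,0,0,0,0],
])

```text
clock: 26.08
tool_pos: [0.549, -0.0751, 0.1847]
ee_rot: [-180.0, 0.0, -165.8]
wrist_force: [-1.6, -0.2, 8.6]
finger_gap: 0.0006
gripper_force: 3.9
```

Call:
play_rows([
  [0,0,0,2,0],
  [0,0,0,0,0],
])

```text
clock: 26.32
tool_pos: [0.5489, -0.0751, 0.1828]
ee_rot: [-180.0, 0.0, -165.8]
wrist_force: [-2.1, -1.0, 9.0]
finger_gap: 0.0006
gripper_force: 4.3
```

Call:
play_rows([
  [0,0,0,2,0],
  [0,0,0,0,0],
])

```text
clock: 26.58
tool_pos: [0.5487, -0.0751, 0.1803]
ee_rot: [-180.0, 0.0, -165.8]
wrist_force: [-1.8, -0.5, 4.8]
finger_gap: 0.0005
gripper_force: 2.3
```

Call:
play_rows([
  [0,0,0,1.5,0],
  [0,0,0,0,0],
])

```text
clock: 26.82
tool_pos: [0.5487, -0.0751, 0.1783]
ee_rot: [-180.0, -0.0, -165.8]
wrist_force: [-1.8, -1.0, 4.8]
finger_gap: 0.0008
gripper_force: 2.4
```

The force fell from 9 N to 4.8 N, so the cap clicked. One small follow-through, still below the click force, then I'll retreat and check.

Call:
play_rows([
  [0,0,0,2,0],
  [0,0,0,2,0],
  [0,0,0,0,0],
])

```text
clock: 27.2
tool_pos: [0.5488, -0.0751, 0.1745]
ee_rot: [-180.0, -0.0, -165.8]
wrist_force: [-1.7, -0.8, 7.3]
finger_gap: 0.0003
gripper_force: 3.3
```

Call:
play_rows([
  [0,0,0,-8,0],
  [0,0,0,-20,0],
  [0,10,0,-40,0],
  [0,30,0,-40,0],
  [0,40,0,-20,0],
  [0,0,0,0,0],
  [0,0,0,0,0],
])

```text
clock: 28.08
tool_pos: [0.4714, -0.0944, 0.3019]
ee_rot: [180.0, 0.0, -165.8]
wrist_force: [0.5, -0.7, 0.0]
finger_gap: 0.0004
gripper_force: 0.0
```

```bash
python3 - <<'E'
from h import *
o=robot.get_obs();print(o["clock"],o["tool_pos"],o["wrist_force"])
im=robot.read_camera("wrist").copy();sc=robot.read_camera("scene").copy();sd=robot.read_camera("side").copy()
for t in("mouth","hinge","tab"):
  A=[(n,robot.place_of(n,t)) for n in("wrist","scene","side")]
  print(t,tri(*[ray(n,r[0]["xy"]) for n,r in A if r]),[n for n,r in A if r])
b=cv2.resize(sc[120:230,160:310],(450,330),interpolation=2);c=cv2.resize(sd[100:240,190:330],(330,330),interpolation=2)
cv2.imwrite("pics/c9.png",np.hstack([b,c])[:,:,::-1])
E
```

```text
28.075 [ 0.47141914 -0.09440476  0.30188416] [ 0.51868732 -0.66284451  0.03358873]
mouth (array([ 0.59483179, -0.06769416,  0.15558903]), [np.float64(0.004268509583538166), np.float64(0.004268509583538254)]) ['scene', 'side']
hinge (array([ 0.62906139, -0.05244547,  0.16878513]), [np.float64(0.0032312598550677343), np.float64(0.003231259855067805)]) ['scene', 'side']
tab (array([ 0.54824954, -0.06943011,  0.1643016 ]), [np.float64(0.005717146368995967), np.float64(0.005717146368995752)]) ['scene', 'side']
```

View pics/c9.png

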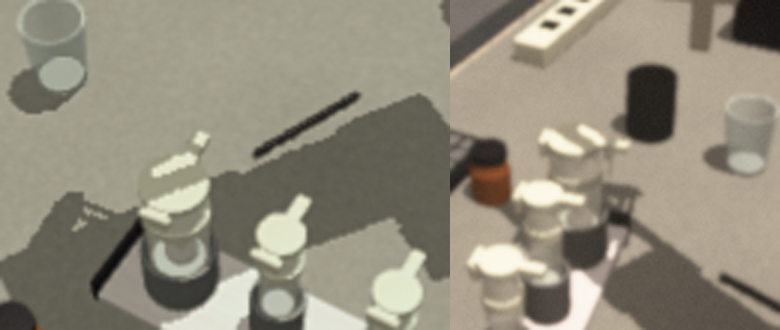

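The cap is shut, with its tab back at the starting height (0.164 m). The spindle's foot shows inside the vial, and the narrow vials and bystanders haven't moved. Handing in.

```bash
python3 -c "
from plant import robot
print(robot.sign_off())"
```

```text
the job is handed in; nothing more can be done
None
```

I flicked the wide vial's cap open, put the larger silver spindle in foot-down and pressed the cap shut, then handed the job in at about 28 s. The click came at about 9 N, the highest push I read and well short of bottoming the vial, and the narrow vials stayed shut.

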